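# Put a piping nozzle away in a push-latch drawer

### The arm

A 6-joint arm with a two-finger parallel gripper is mounted at the origin on the work surface. World frame = base frame: x ahead of the robot, y to its left, z up, the work surface at z = 0. Lengths are in m, angles in degrees, forces in N, time in s.
With the tool pointing down it reaches from about 0.35 to 0.925 m from the base axis. Payload 6.4 kg.
Tool frame: the origin (TCP) lies midway between the tips of the shut fingers; the grasp point (between the pads) lies behind it (bot.grip_depth is the x of the grasp point in the tool frame, in m); x points along the fingers, y is the direction in which the jaws open and shut, and the axes are right-handed (so a half turn about x gives the same grasp; the last joint's range is limited). The gripper opens to 94 mm and grips with 3 to 60 N. Pads are 16 mm wide; open, the fingers measure 119 mm over their backs; the gripper's body (75 mm by 177 mm) begins 78 mm behind the grasp point.
Start: joints at [62.905, 14.043, 89.255, -0, 76.702, -9.975], TCP at [0.191, 0.621, 0.205] pointing down, gripper open.
Joint ranges: [-179.41, 179.41], [-58.25, 129.5], [7.25, 145.43], [-54.29, 234.29], [11.92, 165.04], [-157.13, 157.13]. Speed limits (degrees/s): [147.25, 147.25, 180, 180, 180, 180].

### API

Orientations are given as a 3x3 rotation matrix whose columns are the frame's x, y, z axes.
In Python, from plant import bot gives the robot as it stands. The module is installed in compiled form; this text tells all that it offers.
- The arm moves only by the tool servo_tool, never from a script. Its argument "increments" is a list of rows, each an object with "delta_rot": the turn, a rotation vector about the world's x, y, z in degrees, a list of three; "linear": the shift along the world's x, y, z in units of 30 mm (1.0 is 30 mm), a list of three; "fingers": the opening, from 0 (shut) to 1 (fully open). In form: [{"delta_rot": [ax, ay, az], "linear": [dx, dy, dz], "fingers": fingers}, ...]. A call has exactly 5 rows; each row shifts and turns the pose as measured when the row begins; what a row does not reach is not made up. A row lasts 1/10 s, in which the tool goes at most 50 mm and 8.59 degrees, less where a joint would pass 70% of its speed; a pose out of reach is approached as far as the arm can. A call is refused whole if a number of a shift passes 1 or a number of a turn 8.59, either way. A call with a gripper value outside its range is refused whole. The fingers move at their own pace and stop on an object; "force" is the grip in N (left out, the last holds). Time passes only in rows, so rows that do not move let the fingers close, or fill a call up. It gives the time, the measured TCP pose, the force and the opening at its end, in the units of the state.
- bot.sense(): the state, without advancing time (a new reading comes with each control period).
- bot.read_camera(name): name is "scene" or "top" or "wrist"; returns a dict with "pixels" (384x512x3 uint8, blue, green, red), "vfov" (degrees; the focal length in pixels is half the picture's height over the tangent of half this angle, whatever the lens; pixels are square), "cx", "cy" (the principal point, pixels), "D" ([k1, k2, p1, p2, k3] as OpenCV has them; the pictures are not rectified), "xyz" and "attitude" of the camera in the world. Camera axes: x right, y down, z forward; pixel columns grow to the right and rows downward; lengths in m; the calibration is good to about 2 mm. A picture is of the moment at which its call begins. There is no depth.
- bot.sign_off(): hands the job in, once; it reports no verdict.
The state is a dict: "time_s": time; "joints": joint angles; "qvel": joint speeds; "joint_efforts": joint torques, N m; "position": TCP position; "eef_rot": TCP orientation; "force": force on the tool from outside, world axes, zero at the start; "torque": the same for the moment, N m; "opening": opening from 0.0 (shut) to 1.0 (fully open).
Only numpy, scipy, OpenCV 4.12 (cv2) and the standard library are available. Lean on these libraries where they do the work, as an engineer would, in place of code of your own. Each camera call takes 0.05 s, during which the arm holds its last target. There are 200 camera calls.

### The job

Put the gold piping nozzle away in the nozzle box: press the latched drawer front so that its push-push catch lets go and the drawer springs open, stand the nozzle upright in the empty recess and let go of it, then push the drawer shut until the catch holds it again. Go by feel at the catch: push it right through its click but gently, never with more than 18 N against the drawer, and do not slam it. Leave the other nozzles and the colour jars where they are.

Things in the scene. Friction and masses are not known exactly. Their poses are not given: they have to be found in the camera images.
- nozzle_box: White metal box on rubber feet, fixed on the table, 200 mm deep (x), 230 wide (y), 92 high, one teal drawer in its front. Origin: centre of the underside, on the table; x points from front to back (the way the drawer is pressed), z up. Its flat top is clear. Inside is a push-push catch on an adjustable plate: how deep it clicks differs from box to box and cannot be seen.
- drawer (a joint): How far the drawer face stands out of the box's front edges, in m: 0 flush, about 0.0195 latched (as at the start), 0.085 fully open. Pushed in past the catch's click (5.5 to 16 mm in from the latched rest, unknown) and let back: if it was latched it springs fully open in about 1 s, if it was open it is caught and settles at about 0.0195. A shorter push changes nothing.
- drawer_face (a point): Centre of the drawer's flat teal front face (thin steel ring round it), 49 mm above the table; it moves with the drawer. 212 mm wide, 72 high (13 to 85 mm above the table), panel 12 thick; -x points out of it. A spring pushes the drawer out with 6 N shut, 4 N open, plus 30 N per m/s of motion; about 1.5 mm past the click it meets a hard stop, a steep rise of force.
- recess (a point): Centre of the floor of the empty round recess in the drawer's black rubber insert, 41 mm across, 6 deep; the floor is 21, the insert top 27 mm above the table. Moves with the drawer, 45 mm behind its face, 52 to its left (+y). When open it is 40 mm in front of the box. Side wall (39 mm above the table) 47 mm to the left, front panel's rear 33 mm before it, fixed steel nozzles 82 and 128 mm to the right. Axes as the box.
- gold_nozzle: The gold flower-type piping nozzle, 44 mm high: base 34 mm across with a rolled rim, a skirt up to 14 mm, above it a straight round body 25 mm across, its flat top with dark petal slots. 28 to 50 g, standing slots up on brown baking parchment (flush with the table). Origin: centre of its base; z up through its top.
- steel_nozzle: Silver nozzle of the same size and shape as the gold one; leave it. Origin: centre of its base.
- plain_nozzle: Silver plain round-tipped conical nozzle, 40 mm high, 33 mm across at its base; leave it. Origin: centre of its base.
- red_jar: Red food-colour jar with a white cap, 42 mm across, 55 mm high; leave it. Origin: centre of its underside.
- blue_jar: Blue food-colour jar with a white cap, 42 mm across, 55 mm high; leave it. Origin: centre of its underside.
Not all that is in view belongs to the job. Of the things that look like the gold_nozzle, take the one that is farthest to the robot's right at the start.

How it is judged:
By the outcome, as a careful person would: the job done as asked, in the order asked, and still so for the second after the job is handed in, with the robot touching nothing.
It also fails if it takes over 69 s, if anything falls off the work surface, if the arm or the gripper's body presses on something with over 40 N, if the wrist force passes 120 N, or if a joint passes its speed limit or range.

## Working session

There is one attempt and no reset: what is moved stays moved. The work goes in short steps, Python scripts to look and compute and a tool call to move; the robot and the scene stay as the last step left them, time stands still between calls to the robot, and variables do not carry over. Pictures are saved under pics/ and viewed, about 8 in all and at most 12, crops included, and the job is handed in when it is done.

Besides the shell and the picture viewer there is one more tool, called after "Emit:" in YAML: its name, and indented under it one key for each argument. servo_tool: Moves the arm, as the interface text tells. Its arguments: {"type":"object","properties":{"increments":{"type":"array","items":{"type":"object","properties":{"delta_rot":{"type":"array","items":{"type":"number"}},"linear":{"type":"array","items":{"type":"number"}},"fingers":{"type":"number"}}}},"force":{"type":"number"}},"required":["increments"]}

```bash
mkdir -p pics; cat > h.py <<'E'
import numpy as np, cv2
from plant import bot
def cam(n,f=None):
    c=bot.read_camera(n)
    if f: cv2.imwrite('pics/'+f,c['pixels'])
    return c
def K(c):
    f=192/np.tan(np.radians(c['vfov'])/2); return np.array([[f,0,c['cx']],[0,f,c['cy']],[0,0,1.]])
def at(c,uv,z):
    "pixel -> world on plane z"
    p=cv2.undistortPoints(np.array([[uv]],float),K(c),np.array(c['D'],float))[0,0]
    d=np.array(c['attitude'])@[p[0],p[1],1]; o=np.array(c['xyz'])
    return o+d*(z-o[2])/d[2]
def proj(c,P):
    R=np.array(c['attitude']).T; P=np.atleast_2d(np.array(P,float))
    return cv2.projectPoints(P,cv2.Rodrigues(R)[0],-R@np.array(c['xyz']),K(c),np.array(c['D'],float))[0][:,0]
E
python3 - <<'E'
from h import *
ims=[]
for n in ("scene","top","wrist"):
    c=cam(n,n+'0.png'); print(n,c['vfov'],c['cx'],c['cy'],c['D'],np.round(c['xyz'],4),np.round(c['attitude'],3).tolist())
s=bot.sense(); print(s['time_s'],s['position'],np.round(s['eef_rot'],3).tolist(),s['force'],s['opening'],bot.grip_depth)
E
```

```text
scene 57.137930914245224 253.77092290723584 189.70301271110853 [0.03552364 0.         0.         0.         0.        ] [ 0.9357 -0.3501  0.5172] [[0.635, 0.489, -0.598], [0.772, -0.422, 0.475], [-0.02, -0.764, -0.645]]
top 55.971228710866384 254.07453074998034 190.06237629967163 [-0.07217394  0.          0.          0.          0.        ] [ 0.3774 -0.0519  0.9379] [[0.003, -0.982, 0.19], [-1.0, -0.002, 0.004], [-0.003, -0.19, -0.982]]
wrist 58.82757893675985 251.61463566262822 190.74357365096034 [-0.00807002  0.          0.          0.          0.        ] [0.1242 0.6409 0.3833] [[0.294, 0.928, 0.23], [0.956, -0.284, -0.072], [-0.002, 0.241, -0.971]]
0.15 [0.19113391 0.6207939  0.20460435] [[-0.001, 0.294, 0.956], [-0.001, 0.956, -0.294], [-1.0, -0.001, -0.0]] [-0.2802805   0.44271749  0.24914402] 1.0025180708467663 -0.0188
```

View pics/top0.png

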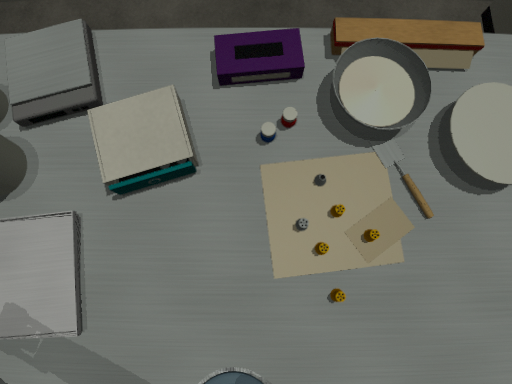

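View pics/scene0.png

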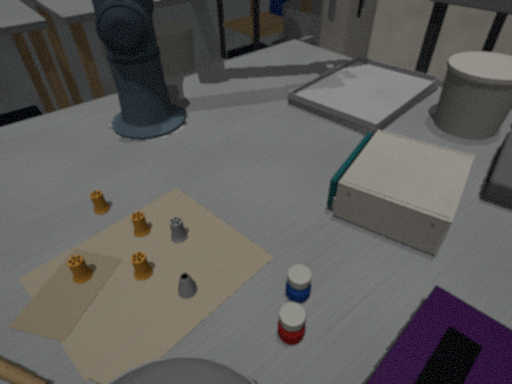

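Top view: four gold candidates at (339,210), (322,248), (373,235) and (338,295). Robot right (-y) is image right, so I choose (373,235), which stands on the brown parchment. The box is at about (141,140), with its teal face towards the bottom. I'll check these in one close crop.

```bash
python3 - <<'E'
import cv2,numpy as np
t=cv2.imread('pics/top0.png')
a=cv2.resize(t[80:200,80:210],None,fx=4,fy=4,interpolation=cv2.INTER_CUBIC)
b=cv2.resize(t[210:260,350:397],None,fx=5.5,fy=5.5,interpolation=cv2.INTER_CUBIC)
o=np.zeros((480,790,3),np.uint8); o[:480,:520]=a; o[:b.shape[0],525:525+b.shape[1]]=b
cv2.imwrite('pics/c1.png',o)
E
```

```text
(no output)
```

View pics/c1.png

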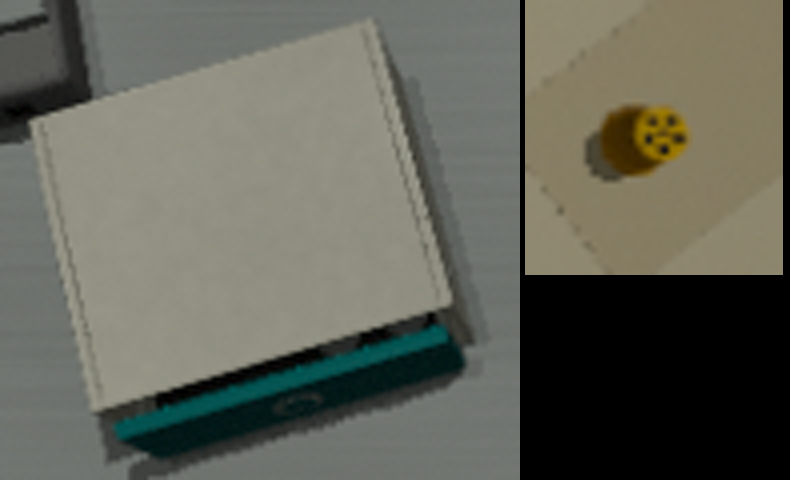

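The chosen nozzle is gold with dark petal slots; its top centre is at full-image pixel (374.7,234.4). The box-top corners are at (87.5,110), (172.5,84.5), (193.3,156.3) and (103.8,182.5).

```bash
python3 - <<'E'
from h import *
from scipy.optimize import least_squares
c=cam('top'); s=cam('scene')
g=at(c,(374.7,234.4),.044); print('gold',g)
for n,p,z in [('gold others',(341,210),.044),('',(324,248),.044),('steel',(304,223),.044)]: print(n,at(c,p,z))
uv=np.array([(87.5,110),(172.5,84.5),(193.25,156.25),(103.75,182.5)])
L=np.array([(.1,.115),(.1,-.115),(-.1,-.115),(-.1,.115)])
P=np.array([at(c,u,.092)[:2] for u in uv]); print(P)
def B(q,l): 
    a=q[2];return np.array(l)@np.array([[np.cos(a),np.sin(a)],[-np.sin(a),np.cos(a)]])+q[:2]
f=lambda q:(proj(c,np.c_[B(q,L),[.092]*4])-uv).ravel()
r=least_squares(f,[*P.mean(0),.25]); q=r.x; print('box',q[:2],np.degrees(q[2]),r.fun.round(1))
np.save('box.npy',q)
print('face',B(q,[(-.1195,0)]),'recess open',B(q,[(-.14,.052)]))
print('scene reproj', proj(s,np.c_[B(q,L),[.092]*4]).round(0).tolist(), proj(s,[g[0],g[1],.044]))
print('tcp',bot.sense()['position'])
E
```

```text
gold [ 0.43935385 -0.34804531  0.044     ]
gold others [ 0.50043944 -0.26609118  0.044     ]
 [ 0.40636701 -0.22037483  0.044     ]
steel [ 0.4678647  -0.17246641  0.044     ]
[[0.74852516 0.37646577]
 [0.81611932 0.16074605]
 [0.62516664 0.09984964]
 [0.55950921 0.31664793]]
box [0.68743737 0.23843318] 17.326789338967764 [-0.6 -0.   0.9 -0.4  0.4 -0.4 -0.8  0.7]
face [[0.57336008 0.20284354]] recess open [[0.53830363 0.24637853]]
scene reproj [[474.0, 154.0], [452.0, 222.0], [337.0, 181.0], [377.0, 128.0]] [[ 74.02078078 259.38084698]]
tcp [0.19119014 0.62097617 0.20494548]
```

Emit:
servo_tool:
  increments:
    - {"delta_rot":[0,0,2.3],"linear":[0.74,-0.96,0],"fingers":0}
    - {"delta_rot":[0,0,2.3],"linear":[0.74,-0.96,0],"fingers":0}
    - {"delta_rot":[0,0,2.3],"linear":[0.74,-0.96,0],"fingers":0}
    - {"delta_rot":[0,0,2.3],"linear":[0.74,-0.96,0],"fingers":0}
    - {"delta_rot":[0,0,2.3],"linear":[0.74,-0.96,0],"fingers":0}

```text
time_s: 0.75
position: [0.3021, 0.4744, 0.204]
eef_rot: [[-0.001, 0.082, 0.997], [-0.001, 0.997, -0.082], [-1.0, -0.001, -0.001]]
force: [1.2, 1.2, 0.3]
opening: 0.611
```

Emit:
servo_tool:
  increments:
    - {"delta_rot":[0,0,2.3],"linear":[0.74,-0.96,0],"fingers":0}
    - {"delta_rot":[0,0,2.3],"linear":[0.74,-0.96,0],"fingers":0}
    - {"delta_rot":[0,0,2.3],"linear":[0.74,-0.96,0],"fingers":0}
    - {"delta_rot":[0,0,2.3],"linear":[0.74,-0.96,0],"fingers":0}
    - {"delta_rot":[0,0,2.3],"linear":[0.74,-0.96,0],"fingers":0}

```text
time_s: 1.25
position: [0.4164, 0.3238, 0.2041]
eef_rot: [[0.0, -0.127, 0.992], [-0.001, 0.992, 0.127], [-1.0, -0.001, 0.0]]
force: [0.5, 0.6, 0.0]
opening: 0.187
```

Emit:
servo_tool:
  increments:
    - {"delta_rot":[0,0,2],"linear":[0.73,-0.9,0],"fingers":0}
    - {"delta_rot":[0,0,2],"linear":[0.73,-0.9,0],"fingers":0}
    - {"delta_rot":[0,0,2],"linear":[0.73,-0.9,0],"fingers":0}
    - {"delta_rot":[0,0,2],"linear":[0.73,-0.9,0],"fingers":0}
    - {"delta_rot":[0,0,2],"linear":[0.72,-0.9,0],"fingers":0}

```text
time_s: 1.75
position: [0.5292, 0.1821, 0.2043]
eef_rot: [[0.001, -0.304, 0.953], [0.0, 0.953, 0.304], [-1.0, -0.0, 0.001]]
force: [-0.4, 0.5, -0.0]
opening: 0.005
```

Emit:
servo_tool:
  increments:
    - {"delta_rot":[0,0,0],"linear":[0,0,-0.9],"fingers":0}
    - {"delta_rot":[0,0,0],"linear":[0,0,-0.9],"fingers":0}
    - {"delta_rot":[0,0,0],"linear":[0,0,-0.9],"fingers":0}
    - {"delta_rot":[0,0,0],"linear":[0,0,-0.9],"fingers":0}
    - {"delta_rot":[0,0,0],"linear":[0,0,-0.9],"fingers":0}

```text
time_s: 2.25
position: [0.5361, 0.1777, 0.0707]
eef_rot: [[0.014, -0.297, 0.955], [0.001, 0.955, 0.297], [-1.0, -0.003, 0.014]]
force: [-1.1, 0.6, 0.9]
opening: 0.006
```

```bash
python3 - <<'E'
from h import *
c=cam('wrist'); s=cam('scene'); st=bot.sense(); print(st['position'],np.round(st['eef_rot'],3).tolist(),st['force'],st['opening'])
o=np.zeros((384,790,3),np.uint8); o[:,:512]=c['pixels']
o[:300,515:790]=cv2.resize(s['pixels'][100:250,310:447],(275,300)); cv2.imwrite('pics/w1.png',o)
E
```

```text
[0.53267651 0.17724776 0.06750408] [[0.005, -0.297, 0.955], [0.0, 0.955, 0.297], [-1.0, -0.002, 0.005]] [-0.71739422  0.26537148 -0.48978227] 0.0037840803880043565
```

View pics/w1.png

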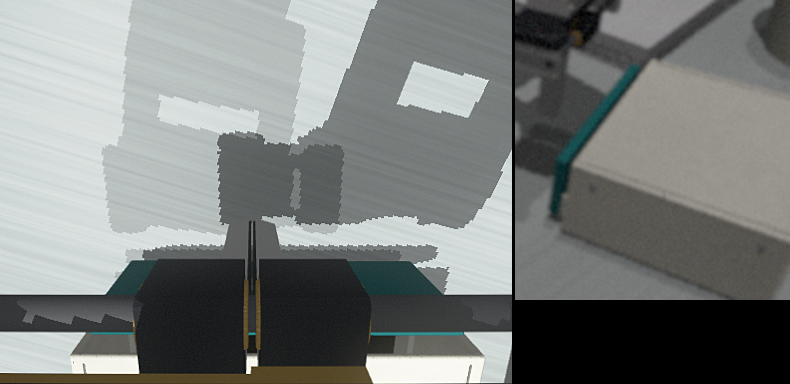

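The wrist view shows the drawer centre about 22 px (15 mm) to the left (+y) of the shut fingers, and the face is clear ahead. I'll centre on it, lower and approach.

Emit:
servo_tool:
  increments:
    - {"delta_rot":[0,0,0],"linear":[-0.07,0.2,-0.3],"fingers":0}
    - {"delta_rot":[0,0,0],"linear":[-0.07,0.2,-0.3],"fingers":0}
    - {"delta_rot":[0,0,0],"linear":[0.32,0.1,0],"fingers":0}
    - {"delta_rot":[0,0,0],"linear":[0.32,0.1,0],"fingers":0}
    - {"delta_rot":[0,0,0],"linear":[0.2,0.06,0],"fingers":0}

```text
time_s: 2.85
position: [0.5578, 0.1997, 0.0529]
eef_rot: [[0.013, -0.298, 0.954], [0.001, 0.955, 0.298], [-1.0, -0.003, 0.012]]
force: [-0.6, 0.1, -0.0]
opening: 0.008
```

Emit:
servo_tool:
  increments:
    - {"delta_rot":[0,0,0],"linear":[0.06,0.02,0],"fingers":0}
    - {"delta_rot":[0,0,0],"linear":[0.06,0.02,0],"fingers":0}
    - {"delta_rot":[0,0,0],"linear":[0.06,0.02,0],"fingers":0}
    - {"delta_rot":[0,0,0],"linear":[0.06,0.02,0],"fingers":0}
    - {"delta_rot":[0,0,0],"linear":[0.06,0.02,0],"fingers":0}

```text
time_s: 3.35
position: [0.5656, 0.202, 0.054]
eef_rot: [[0.004, -0.299, 0.954], [-0.002, 0.954, 0.299], [-1.0, -0.003, 0.003]]
force: [-7.0, -2.4, 4.1]
opening: 0.008
```

Emit:
servo_tool:
  increments:
    - {"delta_rot":[0,0,0],"linear":[0.03,0.01,0],"fingers":0}
    - {"delta_rot":[0,0,0],"linear":[0.03,0.01,0],"fingers":0}
    - {"delta_rot":[0,0,0],"linear":[0.03,0.01,0],"fingers":0}
    - {"delta_rot":[0,0,0],"linear":[0.03,0.01,0],"fingers":0}
    - {"delta_rot":[0,0,0],"linear":[0.03,0.01,0],"fingers":0}

```text
time_s: 3.85
position: [0.5647, 0.2018, 0.0538]
eef_rot: [[-0.011, -0.299, 0.954], [-0.006, 0.954, 0.299], [-1.0, -0.003, -0.012]]
force: [-6.0, -1.7, 4.4]
opening: 0.004
```

Emit:
servo_tool:
  increments:
    - {"delta_rot":[0,0,0],"linear":[0.06,0.02,0],"fingers":0}
    - {"delta_rot":[0,0,0],"linear":[0.06,0.02,0],"fingers":0}
    - {"delta_rot":[0,0,0],"linear":[0.06,0.02,0],"fingers":0}
    - {"delta_rot":[0,0,0],"linear":[0.06,0.02,0],"fingers":0}
    - {"delta_rot":[0,0,0],"linear":[0.06,0.02,0],"fingers":0}

```text
time_s: 4.35
position: [0.5678, 0.2028, 0.0539]
eef_rot: [[-0.027, -0.299, 0.954], [-0.011, 0.954, 0.299], [-1.0, -0.003, -0.03]]
force: [-7.1, -2.3, 4.9]
opening: 0.005
```

Emit:
servo_tool:
  increments:
    - {"delta_rot":[0.15,-0.5,0],"linear":[0.06,0.02,0],"fingers":0}
    - {"delta_rot":[0.15,-0.5,0],"linear":[0.06,0.02,0],"fingers":0}
    - {"delta_rot":[0.15,-0.5,0],"linear":[0.06,0.02,0],"fingers":0}
    - {"delta_rot":[0.15,-0.5,0],"linear":[0.06,0.02,0],"fingers":0}
    - {"delta_rot":[0.15,-0.5,0],"linear":[0.06,0.02,0],"fingers":0}

```text
time_s: 4.85
position: [0.5709, 0.2037, 0.0536]
eef_rot: [[0.001, -0.299, 0.954], [-0.003, 0.954, 0.299], [-1.0, -0.003, -0.0]]
force: [-6.9, -2.2, 5.3]
opening: 0.005
```

Emit:
servo_tool:
  increments:
    - {"delta_rot":[0.07,-0.25,0],"linear":[0.06,0.02,0.01],"fingers":0}
    - {"delta_rot":[0.07,-0.25,0],"linear":[0.06,0.02,0.01],"fingers":0}
    - {"delta_rot":[0.07,-0.25,0],"linear":[0.06,0.02,0.01],"fingers":0}
    - {"delta_rot":[0.07,-0.25,0],"linear":[0.06,0.02,0.01],"fingers":0}
    - {"delta_rot":[0.07,-0.25,0],"linear":[0.06,0.02,0.01],"fingers":0}

```text
time_s: 5.35
position: [0.572, 0.204, 0.0536]
eef_rot: [[0.002, -0.299, 0.954], [-0.003, 0.954, 0.299], [-1.0, -0.004, 0.001]]
force: [-5.9, -2.6, 5.2]
opening: 0.005
```

Emit:
servo_tool:
  increments:
    - {"delta_rot":[0.07,-0.25,0],"linear":[0.075,0.025,0.01],"fingers":0}
    - {"delta_rot":[0.07,-0.25,0],"linear":[0.075,0.025,0.01],"fingers":0}
    - {"delta_rot":[0.07,-0.25,0],"linear":[0.075,0.025,0.01],"fingers":0}
    - {"delta_rot":[0.07,-0.25,0],"linear":[0.075,0.025,0.01],"fingers":0}
    - {"delta_rot":[0.07,-0.25,0],"linear":[0.075,0.025,0.01],"fingers":0}

```text
time_s: 5.85
position: [0.5752, 0.205, 0.0536]
eef_rot: [[0.003, -0.3, 0.954], [-0.004, 0.954, 0.3], [-1.0, -0.005, 0.001]]
force: [-7.1, -2.0, 4.4]
opening: 0.004
```

Emit:
servo_tool:
  increments:
    - {"delta_rot":[0.07,-0.25,0],"linear":[0.075,0.025,0.01],"fingers":0}
    - {"delta_rot":[0.07,-0.25,0],"linear":[0.075,0.025,0.01],"fingers":0}
    - {"delta_rot":[0.07,-0.25,0],"linear":[0.075,0.025,0.01],"fingers":0}
    - {"delta_rot":[0.07,-0.25,0],"linear":[0.075,0.025,0.01],"fingers":0}
    - {"delta_rot":[0.07,-0.25,0],"linear":[0.075,0.025,0.01],"fingers":0}

```text
time_s: 6.35
position: [0.5753, 0.205, 0.0536]
eef_rot: [[-0.005, -0.3, 0.954], [-0.008, 0.954, 0.3], [-1.0, -0.006, -0.007]]
force: [-10.8, -3.4, 7.5]
opening: 0.006
```

Emit:
servo_tool:
  increments:
    - {"delta_rot":[0.12,-0.4,0],"linear":[0.085,0.027,0.02],"fingers":0}
    - {"delta_rot":[0.12,-0.4,0],"linear":[0.085,0.027,0.02],"fingers":0}
    - {"delta_rot":[0.12,-0.4,0],"linear":[0.085,0.027,0.02],"fingers":0}
    - {"delta_rot":[0.12,-0.4,0],"linear":[0.085,0.027,0.02],"fingers":0}
    - {"delta_rot":[0.12,-0.4,0],"linear":[0.085,0.027,0.02],"fingers":0}

```text
time_s: 6.85
position: [0.5754, 0.205, 0.0536]
eef_rot: [[-0.003, -0.301, 0.954], [-0.007, 0.954, 0.301], [-1.0, -0.006, -0.005]]
force: [-9.9, -3.5, 5.3]
opening: 0.009
```

Emit:
servo_tool:
  increments:
    - {"delta_rot":[0,0,0],"linear":[-0.3,-0.1,0],"fingers":0}
    - {"delta_rot":[0,0,0],"linear":[-0.8,-0.25,0],"fingers":0}
    - {"delta_rot":[0,0,0],"linear":[-0.95,-0.3,0],"fingers":0}
    - {"delta_rot":[0,0,0],"linear":[-0.95,-0.3,0],"fingers":0}
    - {"delta_rot":[0,0,0],"linear":[-0.95,-0.3,0],"fingers":0}

```text
time_s: 7.35
position: [0.4567, 0.1668, 0.0542]
eef_rot: [[0.006, -0.3, 0.954], [-0.005, 0.954, 0.3], [-1.0, -0.007, 0.004]]
force: [-0.5, 0.2, 0.4]
opening: 0.003
```

Emit:
servo_tool:
  increments:
    - {"delta_rot":[0,0,0],"linear":[0,0,0.9],"fingers":1}
    - {"delta_rot":[0,0,0],"linear":[0,0,0.9],"fingers":1}
    - {"delta_rot":[0,0,0],"linear":[0,0,0.9],"fingers":1}
    - {"delta_rot":[0,0,0],"linear":[0,0,0.9],"fingers":1}
    - {"delta_rot":[0,0,0],"linear":[0,0,0.6],"fingers":1}

```text
time_s: 7.85
position: [0.4485, 0.1654, 0.1796]
eef_rot: [[0.002, -0.299, 0.954], [-0.005, 0.954, 0.299], [-1.0, -0.005, 0.0]]
force: [0.9, 0.7, -1.0]
opening: 0.393
```

```bash
python3 - <<'E'
from h import *
s=cam('scene'); c=cam('wrist'); st=bot.sense(); print(st['time_s'],st['position'],st['force'],st['opening'])
o=np.zeros((384,790,3),np.uint8); o[:,:512]=c['pixels']
o[:300,515:790]=cv2.resize(s['pixels'][100:250,310:447],(275,300)); cv2.imwrite('pics/w2.png',o)
E
```

```text
7.95 [0.44982902 0.16553314 0.18053708] [-0.1870758  -1.01295661 -0.05457855] 0.4761740687117232
```

View pics/w2.png

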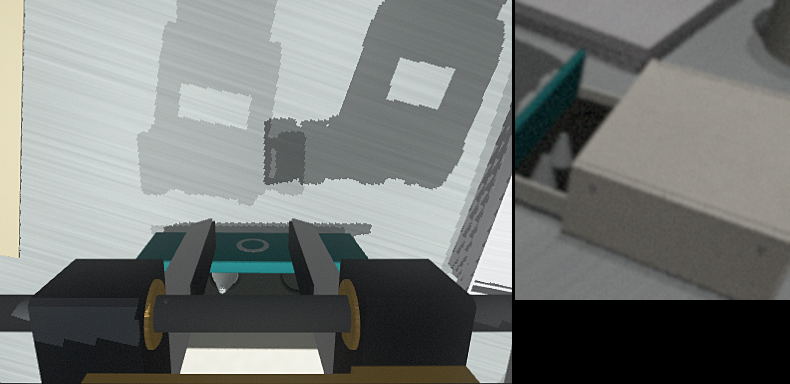

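The drawer is fully open: the fixed steel nozzles are visible inside, and the scene view agrees. Now to the gold nozzle.

Emit:
servo_tool:
  increments:
    - {"delta_rot":[0,0,0],"linear":[-0.02,-0.95,0],"fingers":1}
    - {"delta_rot":[0,0,0],"linear":[-0.02,-0.95,0],"fingers":1}
    - {"delta_rot":[0,0,0],"linear":[-0.02,-0.95,0],"fingers":1}
    - {"delta_rot":[0,0,0],"linear":[-0.02,-0.95,0],"fingers":1}
    - {"delta_rot":[0,0,0],"linear":[-0.02,-0.95,0],"fingers":1}

```text
time_s: 8.45
position: [0.4444, 0.0213, 0.1749]
eef_rot: [[0.005, -0.306, 0.952], [-0.003, 0.952, 0.306], [-1.0, -0.004, 0.004]]
force: [0.6, 1.1, -0.6]
opening: 0.905
```

Emit:
servo_tool:
  increments:
    - {"delta_rot":[0,0,0],"linear":[-0.02,-0.95,0],"fingers":1}
    - {"delta_rot":[0,0,0],"linear":[-0.02,-0.95,0],"fingers":1}
    - {"delta_rot":[0,0,0],"linear":[-0.02,-0.95,0],"fingers":1}
    - {"delta_rot":[0,0,0],"linear":[-0.02,-0.95,0],"fingers":1}
    - {"delta_rot":[0,0,0],"linear":[-0.02,-0.95,0],"fingers":1}

```text
time_s: 8.95
position: [0.4376, -0.126, 0.1671]
eef_rot: [[0.001, -0.306, 0.952], [-0.0, 0.952, 0.306], [-1.0, -0.001, 0.001]]
force: [0.6, 0.5, -0.4]
opening: 1.001
```

Emit:
servo_tool:
  increments:
    - {"delta_rot":[0,0,0],"linear":[-0.02,-0.95,0],"fingers":1}
    - {"delta_rot":[0,0,0],"linear":[-0.02,-0.95,0],"fingers":1}
    - {"delta_rot":[0,0,0],"linear":[-0.02,-0.95,0],"fingers":1}
    - {"delta_rot":[0,0,0],"linear":[-0.02,-0.95,0],"fingers":1}
    - {"delta_rot":[0,0,0],"linear":[-0.02,-0.95,0],"fingers":1}

```text
time_s: 9.45
position: [0.4309, -0.2728, 0.1588]
eef_rot: [[-0.003, -0.304, 0.953], [0.004, 0.953, 0.304], [-1.0, 0.005, -0.002]]
force: [0.4, -0.0, 0.0]
opening: 0.998
```

Emit:
servo_tool:
  increments:
    - {"delta_rot":[0,0,0],"linear":[0,-0.9,0],"fingers":1}
    - {"delta_rot":[0,0,0],"linear":[0,-0.4,0],"fingers":1}
    - {"delta_rot":[0,0,0],"linear":[0,0,-0.5],"fingers":1}
    - {"delta_rot":[0,0,0],"linear":[0,0,-0.5],"fingers":1}
    - {"delta_rot":[0,0,0],"linear":[0,0,0],"fingers":1}

```text
time_s: 9.95
position: [0.4284, -0.3142, 0.1216]
eef_rot: [[-0.006, -0.299, 0.954], [0.008, 0.954, 0.299], [-1.0, 0.009, -0.003]]
force: [-0.1, -0.5, -0.4]
opening: 1.004
```

```bash
python3 - <<'E'
from h import *
c=cam('wrist','w3.png'); st=bot.sense(); print(st['time_s'],st['joints'],st['position'],np.round(st['eef_rot'],3).tolist(),st['opening'])
print(proj(c,[.4394,-.348,.044]))
np.savez('w3.npz',**{k:np.array(v) for k,v in c.items() if k!='pixels'})
E
```

```text
10.0 [-4.85153799e+01  3.82814403e+00  1.09922598e+02  6.60792332e-02
  6.67237461e+01 -1.55959648e+02] [ 0.42881538 -0.31451894  0.12265576] [[-0.005, -0.299, 0.954], [0.007, 0.954, 0.299], [-1.0, 0.008, -0.002]] 0.9956828183368345
[[205.62442575 199.83224642]]
```

View pics/w3.png

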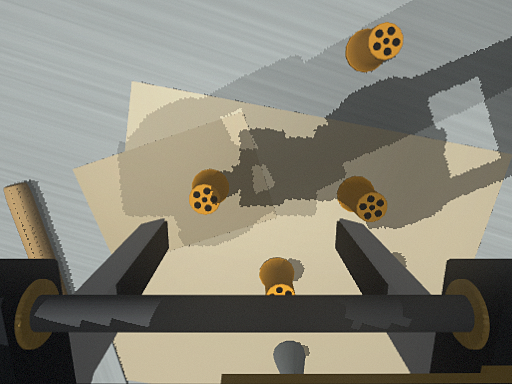

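The target's top centre is at (204,199), against a predicted (205.6,199.8), so the position estimate holds. Joint 6 is near its limit, so I'll turn the wrist back 30° while moving over it.

Emit:
servo_tool:
  increments:
    - {"delta_rot":[0,0,-6],"linear":[0.07,-0.22,0],"fingers":1}
    - {"delta_rot":[0,0,-6],"linear":[0.07,-0.22,0],"fingers":1}
    - {"delta_rot":[0,0,-6],"linear":[0.07,-0.22,0],"fingers":1}
    - {"delta_rot":[0,0,-6],"linear":[0.07,-0.22,0],"fingers":1}
    - {"delta_rot":[0,0,-6],"linear":[0.07,-0.22,0],"fingers":1}

```text
time_s: 10.5
position: [0.4411, -0.3461, 0.1248]
eef_rot: [[0.002, 0.234, 0.972], [0.006, 0.972, -0.234], [-1.0, 0.007, 0.0]]
force: [-0.2, -1.0, 0.4]
opening: 1.002
```

Emit:
servo_tool:
  increments:
    - {"delta_rot":[0,0,0],"linear":[0,0,-0.5],"fingers":1}
    - {"delta_rot":[0,0,0],"linear":[0,0,-0.5],"fingers":1}
    - {"delta_rot":[0,0,0],"linear":[0,0,-0.3],"fingers":1}
    - {"delta_rot":[0,0,0],"linear":[0,0,0],"fingers":1}
    - {"delta_rot":[0,0,0],"linear":[0,0,0],"fingers":1}

```text
time_s: 11.0
position: [0.4411, -0.3443, 0.0823]
eef_rot: [[0.002, 0.227, 0.974], [0.007, 0.974, -0.227], [-1.0, 0.007, -0.0]]
force: [-0.1, -0.3, 0.7]
opening: 1.001
```

Emit:
servo_tool:
  increments:
    - {"delta_rot":[0,0,0],"linear":[-0.03,-0.06,-0.45],"fingers":1}
    - {"delta_rot":[0,0,0],"linear":[-0.03,-0.06,-0.45],"fingers":1}
    - {"delta_rot":[0,0,0],"linear":[0,-0.02,-0.45],"fingers":1}
    - {"delta_rot":[0,0,0],"linear":[0,0,-0.4],"fingers":1}
    - {"delta_rot":[0,0,0],"linear":[0,0,-0.25],"fingers":1}

```text
time_s: 11.5
position: [0.4394, -0.3492, 0.0183]
eef_rot: [[0.003, 0.226, 0.974], [0.005, 0.974, -0.226], [-1.0, 0.006, 0.002]]
force: [0.1, 0.3, 0.6]
opening: 1.0
```

```bash
python3 - <<'E'
from h import *
st=bot.sense(); print(st['time_s'],st['position'],np.round(st['eef_rot'],3).tolist(),st['force'])
E
```

```text
11.5 [ 0.43937299 -0.34915344  0.01826699] [[0.003, 0.226, 0.974], [0.005, 0.974, -0.226], [-1.0, 0.006, 0.002]] [0.08335547 0.32577961 0.62469587]
```

Emit:
servo_tool:
  force: 12
  increments:
    - {"delta_rot":[0,0,0],"linear":[0,0,0.03],"fingers":0.2}
    - {"delta_rot":[0,0,0],"linear":[0,0,0],"fingers":0.2}
    - {"delta_rot":[0,0,0],"linear":[0,0,0],"fingers":0.2}
    - {"delta_rot":[0,0,0],"linear":[0,0,0],"fingers":0.2}
    - {"delta_rot":[0,0,0],"linear":[0,0,0],"fingers":0.2}

```text
time_s: 12.0
position: [0.4394, -0.349, 0.0185]
eef_rot: [[0.002, 0.226, 0.974], [0.006, 0.974, -0.226], [-1.0, 0.006, 0.001]]
force: [-0.1, 0.2, -0.3]
opening: 0.609
```

Emit:
servo_tool:
  increments:
    - {"delta_rot":[0,0,0],"linear":[0,0,0],"fingers":0}
    - {"delta_rot":[0,0,0],"linear":[0,0,0],"fingers":0}
    - {"delta_rot":[0,0,0],"linear":[0,0,0],"fingers":0}
    - {"delta_rot":[0,0,0],"linear":[0,0,0],"fingers":0}
    - {"delta_rot":[0,0,0],"linear":[0,0,0],"fingers":0}

```text
time_s: 12.5
position: [0.4399, -0.3496, 0.0196]
eef_rot: [[0.004, 0.226, 0.974], [0.005, 0.974, -0.226], [-1.0, 0.005, 0.003]]
force: [0.3, 0.9, -0.3]
opening: 0.261
```

Emit:
servo_tool:
  increments:
    - {"delta_rot":[0,0,0],"linear":[0,0,0.3],"fingers":0}
    - {"delta_rot":[0,0,0],"linear":[0,0,0.8],"fingers":0}
    - {"delta_rot":[0,0,0],"linear":[0,0,0.9],"fingers":0}
    - {"delta_rot":[0,0,0],"linear":[0,0,0.9],"fingers":0}
    - {"delta_rot":[0,0,0],"linear":[0,0,0.9],"fingers":0}

```text
time_s: 13.0
position: [0.4368, -0.346, 0.1342]
eef_rot: [[-0.003, 0.226, 0.974], [0.013, 0.974, -0.226], [-1.0, 0.012, -0.006]]
force: [0.6, -0.8, -1.1]
opening: 0.258
```

Emit:
servo_tool:
  increments:
    - {"delta_rot":[0,0,0],"linear":[0.05,0.95,0.2],"fingers":0}
    - {"delta_rot":[0,0,0],"linear":[0.05,0.95,0.2],"fingers":0}
    - {"delta_rot":[0,0,0],"linear":[0.05,0.95,0.1],"fingers":0}
    - {"delta_rot":[0,0,3],"linear":[0.1,0.95,0],"fingers":0}
    - {"delta_rot":[0,0,3],"linear":[0.1,0.95,0],"fingers":0}

```text
time_s: 13.5
position: [0.4497, -0.205, 0.1596]
eef_rot: [[0.007, 0.126, 0.992], [0.002, 0.992, -0.126], [-1.0, 0.003, 0.007]]
force: [1.0, 0.4, -0.9]
opening: 0.262
```

Emit:
servo_tool:
  increments:
    - {"delta_rot":[0,0,3],"linear":[0.15,0.95,0],"fingers":0}
    - {"delta_rot":[0,0,3],"linear":[0.15,0.95,0],"fingers":0}
    - {"delta_rot":[0,0,3],"linear":[0.15,0.95,0],"fingers":0}
    - {"delta_rot":[0,0,3],"linear":[0.15,0.95,0],"fingers":0}
    - {"delta_rot":[0,0,3],"linear":[0.15,0.95,0],"fingers":0}

```text
time_s: 14.0
position: [0.4723, -0.0566, 0.1631]
eef_rot: [[0.011, -0.145, 0.989], [0.002, 0.989, 0.145], [-1.0, 0.001, 0.011]]
force: [1.0, -0.6, -0.5]
opening: 0.259
```

Emit:
servo_tool:
  increments:
    - {"delta_rot":[0,0,3],"linear":[0.2,0.95,0],"fingers":0}
    - {"delta_rot":[0,0,3],"linear":[0.2,0.95,0],"fingers":0}
    - {"delta_rot":[0,0,3],"linear":[0.2,0.95,0],"fingers":0}
    - {"delta_rot":[0,0,0],"linear":[0.2,0.95,0],"fingers":0}
    - {"delta_rot":[0,0,0],"linear":[0.2,0.95,0],"fingers":0}

```text
time_s: 14.5
position: [0.5026, 0.0922, 0.1665]
eef_rot: [[0.014, -0.306, 0.952], [0.003, 0.952, 0.306], [-1.0, -0.001, 0.015]]
force: [0.3, 0.4, -0.1]
opening: 0.263
```

```bash
python3 - <<'E'
from h import *
st=bot.sense(); print(st['time_s'],st['position'],np.round(st['eef_rot'],3).tolist(),st['opening'],st['force'])
c=cam('top'); cv2.imwrite('pics/t4.png',cv2.resize(c['pixels'][80:240,80:230],None,fx=3.7,fy=3.7,interpolation=cv2.INTER_CUBIC))
q=np.load('box.npy'); a=q[2]; e=np.array([np.cos(a),np.sin(a)]); n=np.array([-e[1],e[0]])
for l,z in [((-.14,.052),.027),((-.14,.052),.021),((-.185,.106),.085),((-.185,-.106),.085)]: print(l,((proj(c,[*(q[:2]+l[0]*e+l[1]*n),z])-80)*3.7).round(1))
E
```

```text
14.5 [0.5026458  0.09219354 0.16652535] [[0.014, -0.306, 0.952], [0.003, 0.952, 0.306], [-1.0, -0.001, 0.015]] 0.26255284639673504 [ 0.25516915  0.3919554  -0.06548022]
(-0.14, 0.052) [[221.6 428.7]]
(-0.14, 0.052) [[224.3 430.2]]
(-0.185, 0.106) [[130.6 502.4]]
(-0.185, -0.106) [[443.3 407.6]]
```

View pics/t4.png

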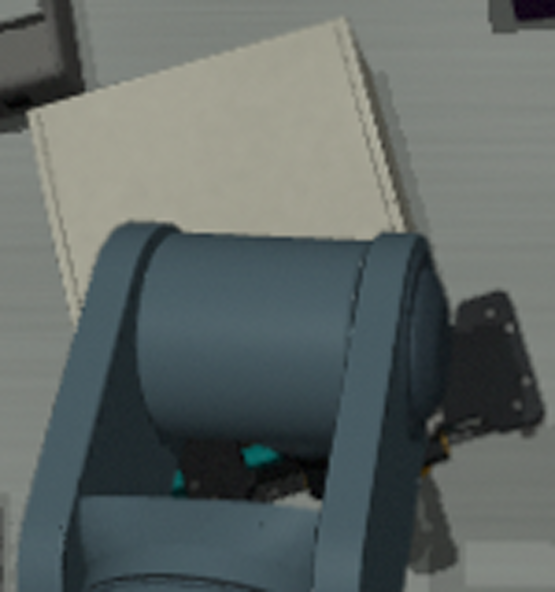

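The arm hides the drawer in the top view, so I'll use the wrist camera from a little to the side.

Emit:
servo_tool:
  increments:
    - {"delta_rot":[-0.1,0.3,0],"linear":[0.3,0.75,0],"fingers":0}
    - {"delta_rot":[-0.1,0.3,0],"linear":[0.3,0.75,0],"fingers":0}
    - {"delta_rot":[0,0.2,0],"linear":[0.2,0.5,0],"fingers":0}
    - {"delta_rot":[0,0,0],"linear":[0,0,0],"fingers":0}
    - {"delta_rot":[0,0,0],"linear":[0,0,0],"fingers":0}

```text
time_s: 15.05
position: [0.5274, 0.1586, 0.1687]
eef_rot: [[0.002, -0.312, 0.95], [0.001, 0.95, 0.312], [-1.0, 0.001, 0.002]]
force: [-0.0, -0.0, -0.8]
opening: 0.256
```

```bash
python3 - <<'E'
from h import *
st=bot.sense(); print(st['time_s'],st['position'],np.round(st['eef_rot'],3).tolist())
c=cam('wrist','w5.png'); np.savez('w5.npz',**{k:np.array(v) for k,v in c.items() if k!='pixels'})
q=np.load('box.npy'); a=q[2]; e=np.array([np.cos(a),np.sin(a)]); n=np.array([-e[1],e[0]])
for l,z in [((-.14,.052),.027),((-.185,.106),.085),((-.185,-.106),.085),((-.1,.115),.092),((-.1,-.115),.092)]: print(l,proj(c,[*(q[:2]+l[0]*e+l[1]*n),z]).round(1))
E
```

```text
15.05 [0.52737985 0.15861377 0.1687353 ] [[0.002, -0.312, 0.95], [0.001, 0.95, 0.312], [-1.0, 0.001, 0.002]]
(-0.14, 0.052) [[332.7 218.4]]
(-0.185, 0.106) [[421.4 189. ]]
(-0.185, -0.106) [[154.3 185.1]]
(-0.1, 0.115) [[422.2 289.9]]
(-0.1, -0.115) [[146.8 286.3]]
```

View pics/w5.png

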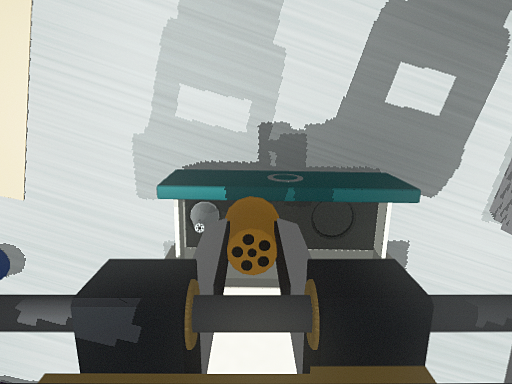

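The empty recess shows centred at about (332,218), which matches the prediction (332.7,218.4). Moving over it.

Emit:
servo_tool:
  increments:
    - {"delta_rot":[0,0,0],"linear":[0.09,0.75,-0.1],"fingers":0}
    - {"delta_rot":[0,0,0],"linear":[0.09,0.75,-0.3],"fingers":0}
    - {"delta_rot":[0,0,0],"linear":[0.09,0.75,-0.3],"fingers":0}
    - {"delta_rot":[0,0,0],"linear":[0.09,0.6,-0.3],"fingers":0}
    - {"delta_rot":[0,0,0],"linear":[0,0,-0.3],"fingers":0}

```text
time_s: 15.6
position: [0.5394, 0.241, 0.1308]
eef_rot: [[0.006, -0.304, 0.953], [0.001, 0.953, 0.304], [-1.0, -0.001, 0.005]]
force: [0.2, -0.6, -0.0]
opening: 0.262
```

```bash
python3 - <<'E'
from h import *
st=bot.sense(); p=np.array(st['position']);R=np.array(st['eef_rot']); print(st['time_s'],p,R.round(3).tolist(), 'base est',p+R@[.0196,0,0], 'need',np.array([.5383,.2464,.0406])-p)
c=dict(np.load('w5.npz')); P=np.array([.52738,.15861,.16874+.0244]); print('top pred',proj(c,P), 'seen centre world',at(c,(250.5,252),P[2])-P)
E
```

```text
15.6 [0.53937826 0.24095235 0.13078227] [[0.006, -0.304, 0.953], [0.001, 0.953, 0.304], [-1.0, -0.001, 0.005]] base est [0.53948617 0.24096647 0.11118257] need [-0.00107826  0.00544765 -0.09018227]
top pred [[252.4294646 254.2369758]] seen centre world [-0.00082937 -0.00126658  0.        ]
```

Emit:
servo_tool:
  increments:
    - {"delta_rot":[-0.05,0.1,0],"linear":[0,0.12,-0.4],"fingers":0}
    - {"delta_rot":[-0.05,0.1,0],"linear":[0,0.07,-0.4],"fingers":0}
    - {"delta_rot":[0,0,0],"linear":[0,0,-0.4],"fingers":0}
    - {"delta_rot":[0,0,0],"linear":[0,0,-0.4],"fingers":0}
    - {"delta_rot":[0,0,0],"linear":[0,0,-0.4],"fingers":0}

```text
time_s: 16.1
position: [0.5391, 0.2428, 0.0662]
eef_rot: [[0.001, -0.3, 0.954], [-0.002, 0.954, 0.3], [-1.0, -0.003, 0.0]]
force: [0.2, 0.1, -0.1]
opening: 0.262
```

Emit:
servo_tool:
  increments:
    - {"delta_rot":[0,0,0],"linear":[0,0,-0.2],"fingers":0}
    - {"delta_rot":[0,0,0],"linear":[0,0,-0.1],"fingers":0}
    - {"delta_rot":[0,0,0],"linear":[0,0,0],"fingers":0}
    - {"delta_rot":[0,0,0],"linear":[0,0,0],"fingers":0}
    - {"delta_rot":[0,0,0],"linear":[0,0,0],"fingers":0}

```text
time_s: 16.6
position: [0.5383, 0.2421, 0.0544]
eef_rot: [[-0.002, -0.299, 0.954], [-0.003, 0.954, 0.299], [-1.0, -0.003, -0.002]]
force: [0.7, 0.2, -0.1]
opening: 0.261
```

Emit:
servo_tool:
  increments:
    - {"delta_rot":[0,0,0],"linear":[0.02,0.1,0],"fingers":0}
    - {"delta_rot":[0,0,0],"linear":[0.01,0.05,0],"fingers":0}
    - {"delta_rot":[0,0,0],"linear":[0,0,0],"fingers":0}
    - {"delta_rot":[0,0,0],"linear":[0,0,0],"fingers":0}
    - {"delta_rot":[0,0,0],"linear":[0,0,0],"fingers":0}

```text
time_s: 17.1
position: [0.5404, 0.2476, 0.0562]
eef_rot: [[0.002, -0.3, 0.954], [-0.002, 0.954, 0.3], [-1.0, -0.003, 0.001]]
force: [-0.1, 0.4, -1.3]
opening: 0.258
```

Emit:
servo_tool:
  increments:
    - {"delta_rot":[0,0,0],"linear":[-0.02,0,-0.12],"fingers":0}
    - {"delta_rot":[0,0,0],"linear":[0,0,-0.12],"fingers":0}
    - {"delta_rot":[0,0,0],"linear":[0,0,-0.12],"fingers":0}
    - {"delta_rot":[0,0,0],"linear":[0,0,-0.1],"fingers":0}
    - {"delta_rot":[0,0,0],"linear":[0,0,0],"fingers":0}

```text
time_s: 17.6
position: [0.5393, 0.2474, 0.0406]
eef_rot: [[0.001, -0.3, 0.954], [-0.003, 0.954, 0.3], [-1.0, -0.003, -0.0]]
force: [-0.4, -0.1, -0.5]
opening: 0.265
```

```bash
python3 - <<'E'
from h import *
st=bot.sense(); print(st['position'],st['force'])
c=cam('wrist'); s=cam('scene')
o=np.zeros((384,790,3),np.uint8); o[:,:512]=c['pixels']
o[:300,515:790]=cv2.resize(s['pixels'][100:250,290:427],(275,300),interpolation=cv2.INTER_CUBIC); cv2.imwrite('pics/w6.png',o)
E
```

```text
[0.5392743  0.2473678  0.04059294] [-0.35844399 -0.10175998 -0.51018229]
```

View pics/w6.png

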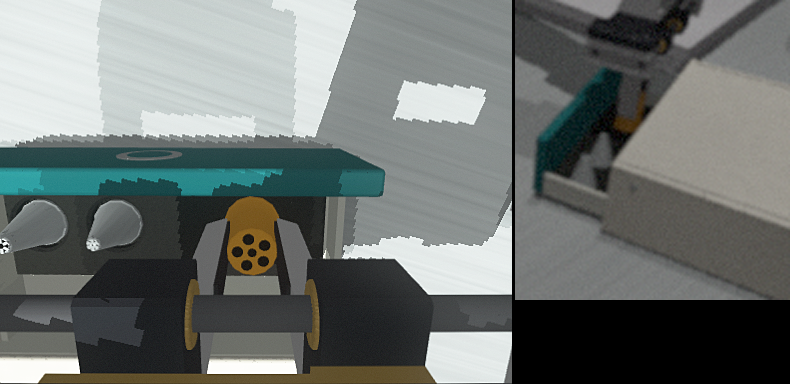

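There was no contact on the way down to base ≈ 21 mm, below the insert's rim at 27 mm, so the nozzle is in the recess. I'll lower a touch more and release.

Emit:
servo_tool:
  increments:
    - {"delta_rot":[0,0,0],"linear":[0,0,-0.04],"fingers":0}
    - {"delta_rot":[0,0,0],"linear":[0,0,-0.02],"fingers":0}
    - {"delta_rot":[0,0,0],"linear":[0,0,0],"fingers":0.3}
    - {"delta_rot":[0,0,0],"linear":[0,0,0],"fingers":0.4}
    - {"delta_rot":[0,0,0],"linear":[0,0,0],"fingers":0.5}

```text
time_s: 18.2
position: [0.5408, 0.2477, 0.0408]
eef_rot: [[0.004, -0.3, 0.954], [-0.002, 0.954, 0.3], [-1.0, -0.003, 0.003]]
force: [0.6, -0.1, -0.4]
opening: 0.432
```

Emit:
servo_tool:
  increments:
    - {"delta_rot":[0,0,0],"linear":[0,0,0],"fingers":0.5}
    - {"delta_rot":[0,0,0],"linear":[0,0,0],"fingers":0.5}
    - {"delta_rot":[0,0,0],"linear":[0,0,0.2],"fingers":0.5}
    - {"delta_rot":[0,0,0],"linear":[0,0,0.5],"fingers":0.5}
    - {"delta_rot":[0,0,0],"linear":[0,0,0.6],"fingers":0.5}

```text
time_s: 18.7
position: [0.5385, 0.2471, 0.0791]
eef_rot: [[-0.002, -0.3, 0.954], [-0.003, 0.954, 0.3], [-1.0, -0.003, -0.003]]
force: [-0.6, 0.1, 0.6]
opening: 0.496
```

Emit:
servo_tool:
  increments:
    - {"delta_rot":[0,0,0],"linear":[0,0,0.9],"fingers":0.5}
    - {"delta_rot":[0,0,0],"linear":[0,0,0.9],"fingers":0.5}
    - {"delta_rot":[0,0,0],"linear":[-0.6,-0.2,0.3],"fingers":0.3}
    - {"delta_rot":[0,0,0],"linear":[-0.9,-0.8,0],"fingers":0}
    - {"delta_rot":[0,0,0],"linear":[-0.9,-0.8,0],"fingers":0}

```text
time_s: 19.2
position: [0.4705, 0.1942, 0.1555]
eef_rot: [[0.013, -0.302, 0.953], [0.0, 0.953, 0.302], [-1.0, -0.004, 0.012]]
force: [0.8, -0.2, 0.2]
opening: 0.282
```

```bash
python3 - <<'E'
from h import *
st=bot.sense(); print(st['time_s'],st['position'],np.round(st['eef_rot'],3).tolist(),st['opening'])
c=cam('wrist','w7.png')
q=np.load('box.npy'); a=q[2]; e=np.array([np.cos(a),np.sin(a)]); n=np.array([-e[1],e[0]])
print(proj(c,[[*(q[:2]-.14*e+.052*n),z] for z in(.021,.065)]))
E
```

```text
19.2 [0.47054065 0.19424848 0.15553143] [[0.013, -0.302, 0.953], [0.0, 0.953, 0.302], [-1.0, -0.004, 0.012]] 0.2820357127900436
[[281.68542686 259.57568393]
 [285.7541597  282.08148748]]
```

View pics/w7.png

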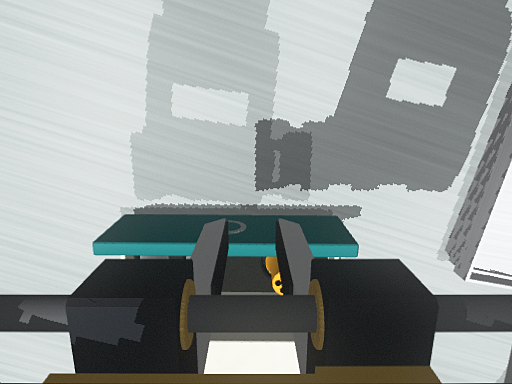

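Emit:
servo_tool:
  increments:
    - {"delta_rot":[0,0.2,0],"linear":[0.3,-0.3,0.1],"fingers":0}
    - {"delta_rot":[0,0.2,0],"linear":[0.5,-0.3,0.1],"fingers":0}
    - {"delta_rot":[0,0.1,0],"linear":[0.5,-0.3,0.1],"fingers":0}
    - {"delta_rot":[0,0,0],"linear":[0.5,-0.3,0],"fingers":0}
    - {"delta_rot":[0,0,0],"linear":[0.2,-0.1,0],"fingers":0}

```text
time_s: 19.75
position: [0.5353, 0.1499, 0.1698]
eef_rot: [[0.009, -0.301, 0.954], [-0.001, 0.954, 0.301], [-1.0, -0.004, 0.008]]
force: [-0.3, 0.5, 0.3]
opening: 0.006
```

```bash
python3 - <<'E'
from h import *
st=bot.sense(); print(st['time_s'],st['position'],np.round(st['eef_rot'],3).tolist(),st['opening'])
c=cam('wrist')
q=np.load('box.npy'); a=q[2]; e=np.array([np.cos(a),np.sin(a)]); n=np.array([-e[1],e[0]])
p=proj(c,[[*(q[:2]-.14*e+.052*n),z] for z in(.021,.065)]); print(p)
x,y=map(int,p.mean(0)); x0=min(max(x-75,0),362);y0=min(max(y-65,0),250)
print(x0,y0); cv2.imwrite('pics/w8.png',cv2.resize(c['pixels'][y0:y0+130,x0:x0+150],None,fx=4,fy=4,interpolation=cv2.INTER_CUBIC))
E
```

```text
19.75 [0.53529087 0.14986914 0.16977135] [[0.009, -0.301, 0.954], [-0.001, 0.954, 0.301], [-1.0, -0.004, 0.008]] 0.005693442577807627
[[343.20221546 209.87605378]
 [356.0078782  225.04114526]]
274 152
```

View pics/w8.png

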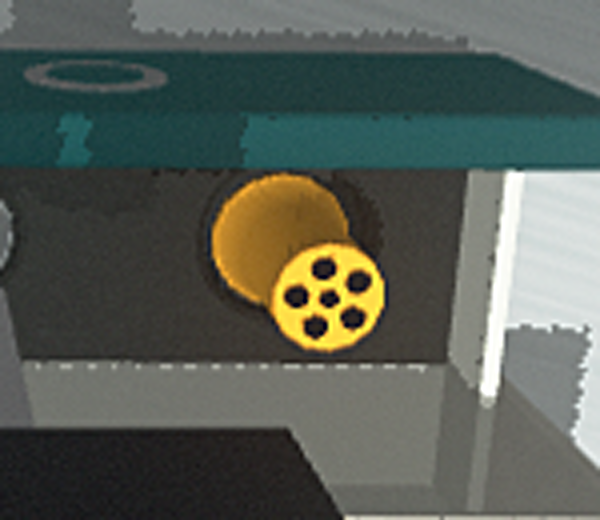

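The nozzle stands upright in the recess: base at about (344,212), top at about (356,226), both within 2 px of prediction. Now back off in front of the drawer and down to push height.

Emit:
servo_tool:
  increments:
    - {"delta_rot":[0,0.2,0],"linear":[-0.6,0.15,0],"fingers":0}
    - {"delta_rot":[0,0.2,0],"linear":[-0.8,0.2,0],"fingers":0}
    - {"delta_rot":[0,0.1,0],"linear":[-0.8,0.2,0],"fingers":0}
    - {"delta_rot":[0,0,0],"linear":[-0.2,0.1,0],"fingers":0}
    - {"delta_rot":[0,0,0],"linear":[0,0,0],"fingers":0}

```text
time_s: 20.3
position: [0.4657, 0.1697, 0.1707]
eef_rot: [[0.001, -0.3, 0.954], [-0.0, 0.954, 0.3], [-1.0, -0.001, 0.001]]
force: [1.0, -0.4, 0.3]
opening: 0.006
```

Emit:
servo_tool:
  increments:
    - {"delta_rot":[0,0,0],"linear":[0,0,-0.8],"fingers":0}
    - {"delta_rot":[0,0,0],"linear":[0,0,-0.8],"fingers":0}
    - {"delta_rot":[0,0,0],"linear":[0,0,-0.8],"fingers":0}
    - {"delta_rot":[0,0,0],"linear":[0,0,-0.8],"fingers":0}
    - {"delta_rot":[0,0,0],"linear":[0,0,-0.5],"fingers":0}

```text
time_s: 20.8
position: [0.4744, 0.1699, 0.0609]
eef_rot: [[0.014, -0.3, 0.954], [0.001, 0.954, 0.3], [-1.0, -0.003, 0.014]]
force: [0.0, -0.2, -0.0]
opening: 0.005
```

Emit:
servo_tool:
  increments:
    - {"delta_rot":[0,0.1,0],"linear":[0.2,0.07,-0.2],"fingers":0}
    - {"delta_rot":[0,0.1,0],"linear":[0.2,0.07,-0.1],"fingers":0}
    - {"delta_rot":[0,0,0],"linear":[0.15,0.05,0],"fingers":0}
    - {"delta_rot":[0,0,0],"linear":[0.1,0.03,0],"fingers":0}
    - {"delta_rot":[0,0,0],"linear":[0.05,0.02,0],"fingers":0}

```text
time_s: 21.3
position: [0.4992, 0.1768, 0.0496]
eef_rot: [[0.008, -0.299, 0.954], [0.0, 0.954, 0.299], [-1.0, -0.002, 0.008]]
force: [-1.1, -0.2, -0.0]
opening: 0.008
```

Emit:
servo_tool:
  increments:
    - {"delta_rot":[0,0,0],"linear":[0.07,0.022,0],"fingers":0}
    - {"delta_rot":[0,0,0],"linear":[0.07,0.022,0],"fingers":0}
    - {"delta_rot":[0,0,0],"linear":[0.07,0.022,0],"fingers":0}
    - {"delta_rot":[0,0,0],"linear":[0.07,0.022,0],"fingers":0}
    - {"delta_rot":[0,0,0],"linear":[0.07,0.022,0],"fingers":0}

```text
time_s: 21.8
position: [0.5077, 0.1793, 0.0504]
eef_rot: [[0.001, -0.3, 0.954], [-0.003, 0.954, 0.3], [-1.0, -0.003, 0.0]]
force: [-5.0, -1.9, 4.9]
opening: 0.004
```

Emit:
servo_tool:
  increments:
    - {"delta_rot":[0.07,-0.25,0],"linear":[0.12,0.038,0.01],"fingers":0}
    - {"delta_rot":[0.07,-0.25,0],"linear":[0.12,0.038,0.01],"fingers":0}
    - {"delta_rot":[0.07,-0.25,0],"linear":[0.12,0.038,0.01],"fingers":0}
    - {"delta_rot":[0.07,-0.25,0],"linear":[0.12,0.038,0.01],"fingers":0}
    - {"delta_rot":[0.07,-0.25,0],"linear":[0.12,0.038,0.01],"fingers":0}

```text
time_s: 22.3
position: [0.5206, 0.1833, 0.0503]
eef_rot: [[0.009, -0.301, 0.954], [-0.002, 0.954, 0.301], [-1.0, -0.004, 0.008]]
force: [-4.9, -3.1, 3.1]
opening: 0.004
```

Emit:
servo_tool:
  increments:
    - {"delta_rot":[0.07,-0.25,0],"linear":[0.12,0.038,0.01],"fingers":0}
    - {"delta_rot":[0.07,-0.25,0],"linear":[0.12,0.038,0.01],"fingers":0}
    - {"delta_rot":[0.07,-0.25,0],"linear":[0.12,0.038,0.01],"fingers":0}
    - {"delta_rot":[0.07,-0.25,0],"linear":[0.12,0.038,0.01],"fingers":0}
    - {"delta_rot":[0.07,-0.25,0],"linear":[0.12,0.038,0.01],"fingers":0}

```text
time_s: 22.8
position: [0.533, 0.1872, 0.0502]
eef_rot: [[0.016, -0.302, 0.953], [-0.001, 0.953, 0.302], [-1.0, -0.006, 0.015]]
force: [-5.6, -2.5, 3.9]
opening: -0.0
```

12 mm per call at about 6 N. Two more at this step with no counter-turn, which brings x to about 0.557, then the step gets smaller.

Emit:
servo_tool:
  increments:
    - {"delta_rot":[0,0,0],"linear":[0.12,0.038,0.01],"fingers":0}
    - {"delta_rot":[0,0,0],"linear":[0.12,0.038,0.01],"fingers":0}
    - {"delta_rot":[0,0,0],"linear":[0.12,0.038,0.01],"fingers":0}
    - {"delta_rot":[0,0,0],"linear":[0.12,0.038,0.01],"fingers":0}
    - {"delta_rot":[0,0,0],"linear":[0.12,0.038,0.01],"fingers":0}

```text
time_s: 23.3
position: [0.5452, 0.1909, 0.0503]
eef_rot: [[-0.001, -0.303, 0.953], [-0.007, 0.953, 0.303], [-1.0, -0.006, -0.003]]
force: [-6.3, -3.1, 2.8]
opening: 0.007
```

Emit:
servo_tool:
  increments:
    - {"delta_rot":[0,0,0],"linear":[0.12,0.038,0.01],"fingers":0}
    - {"delta_rot":[0,0,0],"linear":[0.12,0.038,0.01],"fingers":0}
    - {"delta_rot":[0,0,0],"linear":[0.12,0.038,0.01],"fingers":0}
    - {"delta_rot":[0,0,0],"linear":[0.12,0.038,0.01],"fingers":0}
    - {"delta_rot":[0,0,0],"linear":[0.12,0.038,0.01],"fingers":0}

```text
time_s: 23.8
position: [0.5573, 0.1947, 0.0505]
eef_rot: [[-0.018, -0.303, 0.953], [-0.012, 0.953, 0.303], [-1.0, -0.006, -0.021]]
force: [-6.0, -2.6, 4.3]
opening: 0.007
```

Emit:
servo_tool:
  increments:
    - {"delta_rot":[0.15,-0.45,0],"linear":[0.09,0.028,0.01],"fingers":0}
    - {"delta_rot":[0.15,-0.45,0],"linear":[0.09,0.028,0.01],"fingers":0}
    - {"delta_rot":[0.15,-0.45,0],"linear":[0.09,0.028,0.01],"fingers":0}
    - {"delta_rot":[0.15,-0.45,0],"linear":[0.09,0.028,0.01],"fingers":0}
    - {"delta_rot":[0.15,-0.45,0],"linear":[0.09,0.028,0.01],"fingers":0}

```text
time_s: 24.3
position: [0.5647, 0.197, 0.0503]
eef_rot: [[0.005, -0.303, 0.953], [-0.005, 0.953, 0.303], [-1.0, -0.006, 0.004]]
force: [-5.3, -3.1, 4.9]
opening: 0.002
```

Emit:
servo_tool:
  increments:
    - {"delta_rot":[0.07,-0.25,0],"linear":[0.075,0.025,0.01],"fingers":0}
    - {"delta_rot":[0.07,-0.25,0],"linear":[0.075,0.025,0.01],"fingers":0}
    - {"delta_rot":[0.07,-0.25,0],"linear":[0.075,0.025,0.01],"fingers":0}
    - {"delta_rot":[0.07,-0.25,0],"linear":[0.075,0.025,0.01],"fingers":0}
    - {"delta_rot":[0.07,-0.25,0],"linear":[0.075,0.025,0.01],"fingers":0}

```text
time_s: 24.8
position: [0.5691, 0.1983, 0.0502]
eef_rot: [[0.009, -0.304, 0.953], [-0.005, 0.953, 0.304], [-1.0, -0.007, 0.007]]
force: [-6.9, -2.5, 3.9]
opening: 0.005
```

Emit:
servo_tool:
  increments:
    - {"delta_rot":[0.05,-0.15,0],"linear":[0.075,0.025,0.01],"fingers":0}
    - {"delta_rot":[0.05,-0.15,0],"linear":[0.075,0.025,0.01],"fingers":0}
    - {"delta_rot":[0.05,-0.15,0],"linear":[0.075,0.025,0.01],"fingers":0}
    - {"delta_rot":[0.05,-0.15,0],"linear":[0.075,0.025,0.01],"fingers":0}
    - {"delta_rot":[0.05,-0.15,0],"linear":[0.075,0.025,0.01],"fingers":0}

```text
time_s: 25.3
position: [0.5736, 0.1997, 0.0502]
eef_rot: [[0.004, -0.304, 0.953], [-0.007, 0.952, 0.305], [-1.0, -0.008, 0.002]]
force: [-6.9, -3.0, 4.3]
opening: 0.008
```

Emit:
servo_tool:
  increments:
    - {"delta_rot":[0.05,-0.15,0],"linear":[0.075,0.025,0.01],"fingers":0}
    - {"delta_rot":[0.05,-0.15,0],"linear":[0.075,0.025,0.01],"fingers":0}
    - {"delta_rot":[0.05,-0.15,0],"linear":[0.075,0.025,0.01],"fingers":0}
    - {"delta_rot":[0.05,-0.15,0],"linear":[0.075,0.025,0.01],"fingers":0}
    - {"delta_rot":[0.05,-0.15,0],"linear":[0.075,0.025,0.01],"fingers":0}

```text
time_s: 25.8
position: [0.5766, 0.2007, 0.0503]
eef_rot: [[-0.006, -0.305, 0.952], [-0.01, 0.952, 0.305], [-1.0, -0.008, -0.008]]
force: [-11.6, -4.8, 9.4]
opening: 0.006
```

The hard stop is at the same depth as before (horizontal force 12.6 N, 15.7 N in all). Easing back.

Emit:
servo_tool:
  increments:
    - {"delta_rot":[0,0,0],"linear":[-0.1,-0.03,0],"fingers":0}
    - {"delta_rot":[0,0,0],"linear":[-0.15,-0.05,0],"fingers":0}
    - {"delta_rot":[0,0,0],"linear":[-0.2,-0.06,0],"fingers":0}
    - {"delta_rot":[0,0,0],"linear":[-0.4,-0.12,0],"fingers":0}
    - {"delta_rot":[0,0,0],"linear":[-0.8,-0.25,0],"fingers":0}

```text
time_s: 26.3
position: [0.5285, 0.1856, 0.0512]
eef_rot: [[0.001, -0.305, 0.952], [-0.008, 0.952, 0.305], [-1.0, -0.008, -0.002]]
force: [0.7, 0.2, -0.9]
opening: 0.004
```

Emit:
servo_tool:
  increments:
    - {"delta_rot":[0,0,0],"linear":[-0.9,-0.3,0],"fingers":0}
    - {"delta_rot":[0,0,0],"linear":[-0.9,-0.3,0.2],"fingers":0}
    - {"delta_rot":[0,0,0],"linear":[-0.7,-0.5,0.5],"fingers":0}
    - {"delta_rot":[0,0,0],"linear":[-0.3,-0.9,0.6],"fingers":0}
    - {"delta_rot":[0,0,0],"linear":[0,-0.9,0.6],"fingers":0}

```text
time_s: 26.8
position: [0.4387, 0.0986, 0.1067]
eef_rot: [[0.005, -0.309, 0.951], [-0.006, 0.951, 0.309], [-1.0, -0.007, 0.003]]
force: [1.2, -0.3, 0.4]
opening: 0.002
```

Emit:
servo_tool:
  increments:
    - {"delta_rot":[0,0,0],"linear":[0,-0.9,0.6],"fingers":0}
    - {"delta_rot":[0,0,0],"linear":[0,-0.9,0.5],"fingers":0}
    - {"delta_rot":[0,0,0],"linear":[0,-0.9,0],"fingers":0}
    - {"delta_rot":[0,0,0],"linear":[0,-0.5,0],"fingers":0}
    - {"delta_rot":[0,0,0],"linear":[0,0,0],"fingers":0}

```text
time_s: 27.3
position: [0.4428, -0.0035, 0.1461]
eef_rot: [[0.027, -0.306, 0.952], [-0.009, 0.952, 0.307], [-1.0, -0.016, 0.023]]
force: [0.6, -0.3, -0.2]
opening: 0.005
```

```bash
python3 - <<'E'
from h import *
st=bot.sense(); print(st['time_s'],st['position'],st['force'])
t=cam('top'); s=cam('scene')
o=np.zeros((480,795,3),np.uint8); o[:480,:400]=cv2.resize(t['pixels'][80:200,100:200],None,fx=4,fy=4,interpolation=cv2.INTER_CUBIC)
o[:296,403:798]=cv2.resize(s['pixels'],(395,296))[:,:392]; cv2.imwrite('pics/f9.png',o)
q=np.load('box.npy'); a=q[2]; e=np.array([np.cos(a),np.sin(a)]); n=np.array([-e[1],e[0]])
for d in(.0195,.085): print(d,((proj(t,[[*(q[:2]-(.1+d)*e+y*n),.085] for y in(.106,-.106)])-[100,80])*4).round())
d=cv2.absdiff(t['pixels'],cv2.imread('pics/top0.png')).max(2); print('changed px box',(d[95:200,85:200]>40).sum())
E
```

```text
27.3 [ 0.44278787 -0.0034708   0.14613406] [ 0.61188246 -0.32554329 -0.18135705]
0.0195 [[ 37. 441.]
 [371. 340.]]
0.085 [[ 61. 543.]
 [399. 441.]]
changed px box 383
```

View pics/f9.png

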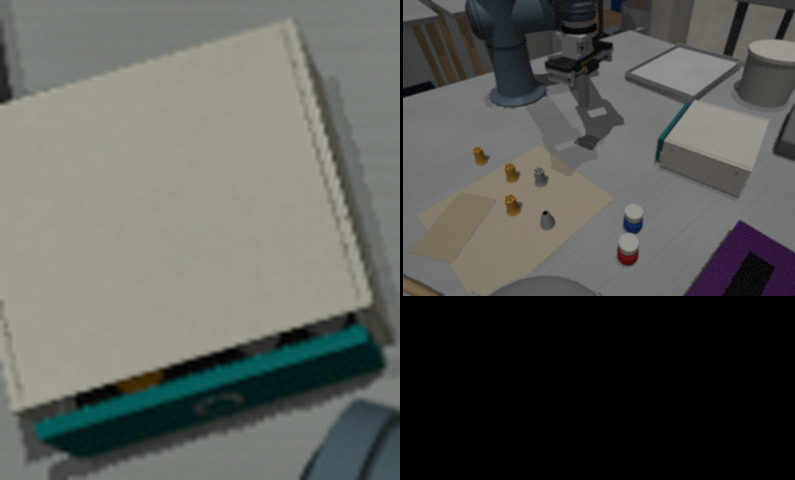

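The picture shows the drawer latched: its front edge in the crop is at about (37,432) to (368,335), which fits the 0.0195 position. The gold nozzle shows through the gap, the other nozzles and jars are in place, and the arm is clear.

```bash
python3 -c "
from plant import bot
print(bot.sign_off())"
```

```text
the job is handed in; nothing more can be done
None
```

The gold nozzle is standing in its recess and the drawer is latched shut again. I handed the job in at about 27 s of the 69 s allowed.

- **Opening:** I pressed the drawer to the firm stop just past the click. The highest horizontal force I read was about 11 N (13.6 N in all), and the drawer sprang fully open.
- **Placing:** I took the gold nozzle farthest to the robot's right and lowered it into the recess with no contact on the way down. A close view after letting go showed it upright, within about 2 px of where it should be.
- **Closing:** I pushed the drawer to the same depth. The reading at the stop was 12.6 N horizontal and 15.7 N in all, then I eased off.
- **Last check:** About 1.5 s after I eased off, the drawer face was at the latched position (0.0195 m) in the top view, with the gold nozzle visible through the gap. The other nozzles and the jars looked unmoved by eye, and the arm was clear.

No check failed. Forces were read only at the end of each 0.5 s move, so a short peak in between would not have shown.

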